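# Daily optical check of the desktop analyser

### The arm

A 6-joint arm with a two-finger parallel gripper is mounted at the origin on a cart in front of the work surface, level with it; the furniture and walls round the work are solid. World frame = base frame: x ahead of the robot, y to its left, z up, the work surface at z = 0. Lengths are in m, angles in degrees, forces in N, time in s.
With the tool pointing down it reaches from about 0.375 to 0.825 m from the base axis. Payload 5.5 kg.
Tool frame: the origin (TCP) lies midway between the tips of the shut fingers; the grasp point (between the pads) lies 19 mm behind it; z points along the fingers, y is the line along which they close (so a half turn about z gives the same grasp; the last joint's range is limited). The gripper opens to 85 mm and grips with 20 to 120 N. Pads are 22 mm wide; open, the fingers measure 114 mm over their backs; the gripper's body (76 mm by 85 mm) begins 54 mm behind the grasp point. The pads swing forward as they close: fully open they stand 13 mm farther back than shut.
Start: joints at [-64.744, 17.962, -2.699, 69.339, 0, 90], TCP at [0.256, -0.543, 0.231] pointing down, gripper open.
Joint ranges: [-152.73, 152.73], [-39.44, 99.34], [-58.76, 71.6], [-118.89, 123.64], [-81.53, 83.1], [-180, 180]. Speed limits (degrees/s): [136.94, 136.94, 172.46, 180, 180, 180].

### API

Orientations are given as [roll, pitch, yaw] about the fixed x, y, z axes, in that order (R = Rz(yaw) Ry(pitch) Rx(roll)).
In Python, from cell import env gives the robot as it stands.
- The arm moves only by the shell command python3 -m pendant 'ROWS'. ROWS is a JSON object whose one key "deltas" holds a list that holds one entry, the list of rows, each a list of 7 numbers: the shift along the world's x, y, z in units of 40 mm (1.0 is 40 mm), then the turn, a rotation vector about the world's x, y, z in units of 10 degrees (1.0 is 10 degrees), then the closure, from -1 (fully open) to 1 (shut). In form: {"deltas": [[[x, y, z, wx, wy, wz, gripper], ...]]}. A call has 1 to 5 rows; each row shifts and turns the commanded pose from where the row before left it; what a row does not reach is not made up. A row lasts 1/8 s, in which the tool goes at most 62.5 mm and 10.7 degrees, less where a joint would pass 70% of its speed; a pose out of reach is approached as far as the arm can. A call is refused whole if a number of a shift passes 1 or a number of a turn 1, either way. A call with a gripper value outside its range is refused whole. The fingers move at their own pace and stop on an object; the grip force is fixed at half the most. Time passes only in rows, so rows that do not move let the fingers close. It gives the time, the measured TCP pose, the force, the opening and the grip force at its end, in the units of the state.
- env.observe(): the state, without advancing time (a new reading comes with each control period).
- env.snapshot(name): name is "scene" or "top" or "wrist"; returns a dict with "pixels" (420x560x3 uint8, red, green, blue), "fx", "fy", "cx", "cy" (pixels), "T" (4x4, takes a point from camera to world coordinates). Camera axes: x right, y down, z forward; pixel columns grow to the right and rows downward; lengths in m; the calibration is good to about 2 mm. A picture is of the moment at which its call begins. There is no depth.
- env.sign_off(): hands the job in; it is judged then, once.
The state is a dict: "clock": time; "joints": joint angles; "joint_vel": joint speeds; "joint_torque": joint torques, N m; "tool_pos": TCP position; "tcp_rot": TCP orientation; "ft_force": force on the tool from outside, world axes, zero at the start; "wrist_torque": the same for the moment, N m; "gripper_width": finger opening in m; "gripper_force": force on a finger pad.
Only numpy, scipy, OpenCV 4.12 (cv2) and the standard library are available. Lean on these libraries where they do the work, as an engineer would, in place of code of your own. Each camera call takes 0.05 s, during which the arm holds its last target. There are 200 camera calls.

### The job

Do the analyser's daily optical check: pull the drawer of the white storage unit all the way out to its stop and leave it open for putting things back, lift the green-headed check cassette out of it, and push the cassette blade first down through the narrow slot in the analyser's top, against the sprung carriage inside, until its collar sits on the slot's rim. Finish while still gripping the cassette and holding it fully home, since the carriage lifts it out again when let go. Leave the grey-headed cleaning cassette in its pocket and the specimen cup and the strip tube undisturbed.

Things in the scene. Friction and masses are not known exactly. Their poses are not given: they have to be found in the camera images.
- unit: fixed white storage unit, 160 mm deep (x) x 170 wide (y) x 110 high, with one blue-fronted drawer that opens towards its own -x (towards the robot); origin at the centre of its underside, on the work surface. A swab carton (34 mm high) and a tape roll stand on the rear half of its top.
- drawer (a joint): the drawer's travel in m: 0 shut, 0.100 fully out at its stop; stays where it is left (friction about 1 N).
- insert (a point): midway between the two pockets of the grey insert in the drawer, on the drawer floor (12 mm above the work surface); moves with the drawer. The insert is 28 mm high; its pockets, open upwards, are centred 36 mm to either side of this point along the unit's y and hold one cassette each. The drawer sides rise to 45 mm above the work surface.
- drawer_handle (a point): middle of the drawer's steel bar handle: bar 9 mm thick, 86 mm long along the unit's y, 82 mm above the work surface, its axis 40 mm in front of the drawer's blue front, open above and below; moves with the drawer
- check_cassette: loose check cassette with the green head, 45 g, upright in one of the two pockets, on the drawer floor, x along the unit's x. Origin at the centre of its foot, z up. From the foot: blade 40 (x) x 10 (y) mm, up to 40 mm; collar 56 x 24, from 40 to 44; head to grip 34 (x) x 12 (y), from 44 to 74. Either way round will do.
- cleaning_cassette: the same cassette with a dark grey head, in the other pocket; stays there
- analyser: fixed white desktop analyser, 180 mm deep (x) x 165 wide (y), 100 mm high, with a sloped display at the front left and a dark lane with the slot at the right; origin at the centre of its underside
- slot_rim (a point): centre of the slot's mouth at the height of its rim, 100 mm above the work surface. The slot goes straight down, 42 mm along the analyser's x by 12 mm along its y (2 mm more than the blade both ways); its mouth is bevelled to 48 x 18 mm over the top 6 mm. Home: collar on the rim, the foot 40 mm below the rim.
- carriage (a joint): the orange sprung carriage in the slot, m pushed down: 0 at rest with its top 6 mm below the rim; 0.034 when the cassette's collar sits on the rim; its spring pushes up with 2 N at rest and about 4 N there
- specimen_cup: specimen cup with a yellow lid, 62 mm across, 64 high, origin under its centre; bystander
- strips: test strip tube with a blue cap, 26 mm across, 44 high, origin under its centre; bystander

How it is judged (in metres and radians):
On the way, in this order (a step that is already met when the one before it is completed fails the run):
1. the drawer is pulled out to its stop (within 5 mm) (value of joint drawer above 0.095 m), for 0.2 s.
2. the gripper has lifted the check cassette clear of the insert (height (world z) of check_cassette above 0.05 m and contact force between the fingers and check_cassette above 1 N), for 0.2 s.
At the end, for the whole second after the job is handed in: Drawer out within 10 mm of its stop; check cassette upright (4.5 degrees) and still in the slot, collar within 2.5 mm of the rim, carriage down at least 31.5 mm, its head gripped between the fingers, not just pressed from above; cleaning cassette in its pocket (value of joint drawer above 0.09 m and value of joint carriage above 0.0315 m and z of check_cassette in the frame of slot_rim below -0.0375 m and horizontal distance between check_cassette and slot_rim below 0.005 m and angle between check_cassette's own z axis and vertical below 0.08 rad and contact force between the fingers and check_cassette above 1 N and z of the grasp point in the frame of check_cassette below 0.088 m and linear speed of check_cassette below 0.02 m/s and height (world z) of cleaning_cassette below 0.02 m and angle between cleaning_cassette's own z axis and vertical below 0.2 rad); the arm keeps its last pose, push and grip.
It fails at once if the cleaning cassette is lifted out of its pocket (height (world z) of cleaning_cassette above 0.03 m).
It fails at once if the specimen cup is moved more than 25 mm or tipped over (distance of specimen_cup from where it was at the start of the episode above 0.025 m or angle between specimen_cup's own z axis and vertical above 0.5 rad).
It fails at once if the strip tube is moved more than 25 mm or tipped over (distance of strips from where it was at the start of the episode above 0.025 m or angle between strips's own z axis and vertical above 0.5 rad).
It also fails if it takes over 67 s, if anything falls off the work surface, if the arm or the gripper's body presses on something with over 40 N, if the wrist force passes 120 N, or if a joint passes its speed limit or range.

## Working session

There is one attempt and no reset: what is moved stays moved. The work goes in short steps, Python scripts to look and compute and a shell command to move; the robot and the scene stay as the last step left them, time stands still between calls to the robot, and variables do not carry over. Pictures are saved under pics/ and viewed, at most 10 in all, crops included, and the job is handed in when it is done.

```bash
mkdir -p pics; cat > h.py <<'E'
import numpy as np,cv2,pickle
from cell import env
def snap(cam,name):
    s=env.snapshot(cam);pickle.dump(s,open(f'pics/{name}.pkl','wb'));cv2.imwrite(f'pics/{name}.png',s['pixels'][:,:,::-1]);return s
def load(n): return pickle.load(open(f'pics/{n}.pkl','rb'))
def ray(s,u,v):
    T=np.array(s['T']);d=T[:3,:3]@np.array([(u-s['cx'])/s['fx'],(v-s['cy'])/s['fy'],1]);return T[:3,3],d/np.linalg.norm(d)
def atz(s,u,v,z):
    o,d=ray(s,u,v);return o+d*(z-o[2])/d[2]
def tri(*a):
    A=np.zeros((3,3));b=np.zeros(3)
    for s,u,v in a:
        o,d=ray(s,u,v);P=np.eye(3)-np.outer(d,d);A+=P;b+=P@o
    p=np.linalg.solve(A,b)
    r=[np.linalg.norm((np.eye(3)-np.outer(ray(*q)[1],ray(*q)[1]))@(p-ray(*q)[0])) for q in a]
    return p,max(r)
def proj(s,p):
    T=np.array(s['T']);c=T[:3,:3].T@(np.array(p)-T[:3,3]);return s['fx']*c[0]/c[2]+s['cx'],s['fy']*c[1]/c[2]+s['cy']
E
python3 - <<'E'
from h import *
for c in('scene','top','wrist'):
    s=snap(c,c+'0');print(c,s['fx'],s['fy'],s['cx'],s['cy'],np.round(s['T'],3).tolist())
print(env.observe())
a=[cv2.imread(f'pics/{c}0.png') for c in('scene','top')]
cv2.imwrite('pics/a.png',cv2.resize(a[0],(800,600)));cv2.imwrite('pics/b.png',cv2.resize(a[1],(800,600)))
E
```

```text
scene 473.40396440903714 473.40396440903714 279.80581533717947 210.5984045709963 [[-0.546, -0.391, 0.741, -0.34], [-0.838, 0.278, -0.47, 0.594], [-0.022, -0.878, -0.479, 0.665], [0.0, 0.0, 0.0, 1.0]]
top 393.74266549445866 393.74266549445866 281.5640978879691 210.58569642360814 [[-0.03, -0.998, 0.047, 0.498], [-0.999, 0.029, -0.032, 0.064], [0.031, -0.048, -0.998, 1.156], [0.0, 0.0, 0.0, 1.0]]
wrist 326.09028497835845 326.09028497835845 277.96959891119127 211.091239351585 [[0.427, -0.856, -0.292, 0.331], [-0.904, -0.404, -0.136, -0.507], [-0.001, 0.323, -0.947, 0.373], [0.0, 0.0, 0.0, 1.0]]
{'clock': 0.15, 'joints': array([-6.47418667e+01,  1.79946263e+01, -2.73780745e+00,  6.93411378e+01,
        1.19772231e-03,  9.00006736e+01]), 'joint_vel': array([ 0.08992085, -0.09566325,  0.13977243, -0.14325803, -0.00939657,
        0.02343318]), 'joint_torque': array([-1.01076148e-03, -5.40045726e+01,  3.40059328e+01,  1.33155769e-02,
        1.69053072e-05, -8.36450994e-06]), 'tool_pos': array([ 0.25584385, -0.54225084,  0.23066029]), 'tcp_rot': array([-1.79926428e+02, -1.19685643e-03,  2.52574582e+01]), 'ft_force': array([ 0.69177799, -0.42031791, -0.62407433]), 'wrist_torque': array([-0.01819653, -0.03954182,  0.01310437]), 'gripper_force': 0.0, 'gripper_width': 0.08543222040486823}
```

View pics/a.png

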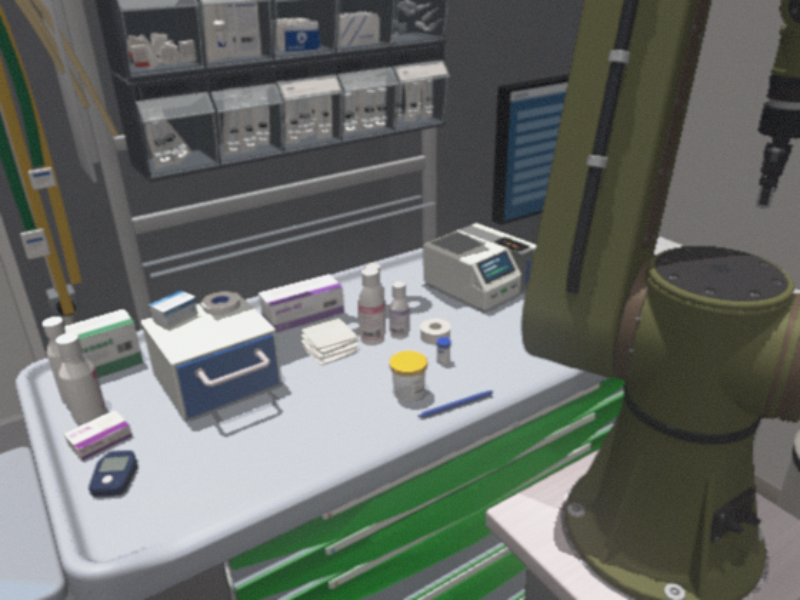

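View pics/b.png

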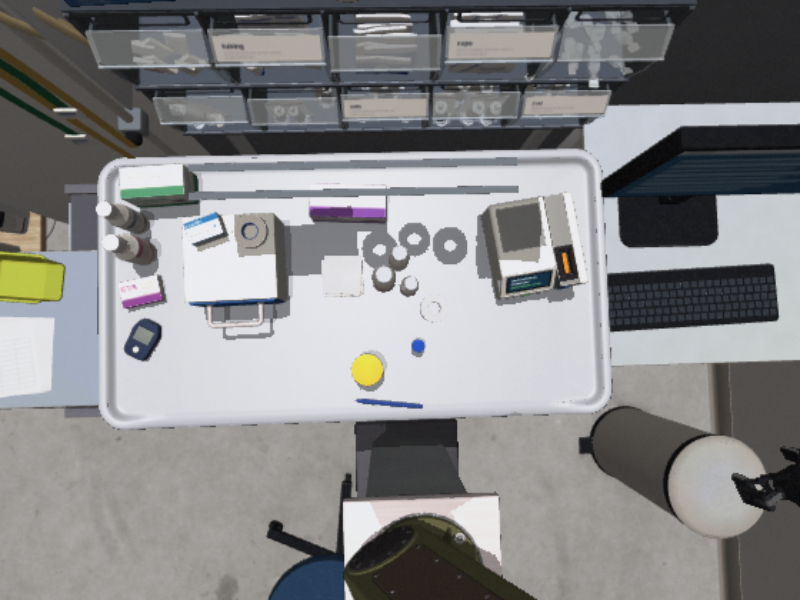

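The scene view has the unit with its handle at about (232,370), the cup at (408,375) and the analyser at (480,265). In the top view the handle is at about (237,322) and the slot at (567,262), in 800-wide pixels. Next I enlarge those areas.

```bash
python3 - <<'E'
from h import *
t=load('top0')['pixels'][:,:,::-1];s=load('scene0')['pixels'][:,:,::-1]
f=lambda im,x,y,w,h,k:cv2.resize(im[y:y+h,x:x+w],None,fx=k,fy=k,interpolation=cv2.INTER_CUBIC)
A=f(t,120,140,80,100,4);B=f(t,330,130,80,90,4);C=f(s,130,230,80,80,4) ;D=f(s,290,150,100,80,4)
im=np.zeros((600,800,3),np.uint8)
A=f(t,125,145,80,60,5);B=f(t,335,130,80,60,5) if 0 else f(t,335,145,80,60,5);B=f(t,335,130,80,75,4);A=f(t,125,143,90,75,4);C=f(s,125,235,90,70,4);D=f(s,290,150,100,70,4)
for I,(x,y) in((A,(0,0)),(B,(400,0)),(C,(0,310)),(D,(400,310))): im[y:y+I.shape[0],x:x+I.shape[1]]=I
cv2.imwrite('pics/c.png',im)
E
```

```text
(no output)
```

View pics/c.png

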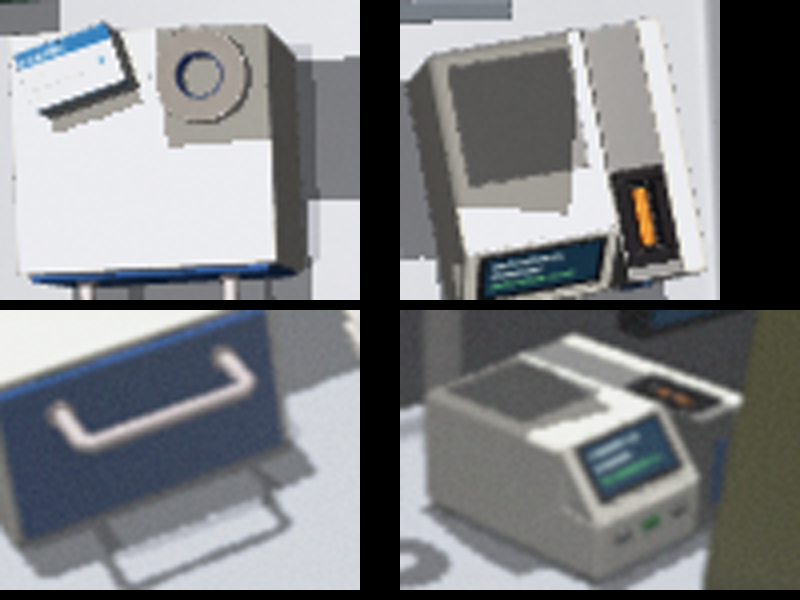

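Handle bar ends are at about (146,267) and (188,252) in the scene view and (145.5,227) and (189,225) in the top view. The slot centre is at (396.5,184.5) in the top view and (358,170.5) in the scene view.

```bash
python3 - <<'E'
from h import *
t=load('top0');s=load('scene0')
print('hL',tri((t,145.5,227.3),(s,146.3,267.5)));print('hR',tri((t,189,225),(s,188,252.5)))
print('slot',tri((t,396.5,184.5),(s,358,170.5)))
print('slot ends z.1',atz(t,395,175.5,.096),atz(t,398.3,193,.096),atz(t,396.5,184.5,.1))
for u,v in((129.5,211.3),(193.3,210),(191.5,149.5)):print('unit',atz(t,u,v,.11))
for u,v in((257.5,259),(292.5,242)):print('cup,strip',atz(t,u,v,.064 if u<270 else .044))
E
```

```text
hL (array([0.5129347 , 0.39426393, 0.08498267]), np.float64(0.0023983651206111803))
hR (array([0.51947799, 0.28757719, 0.07778616]), np.float64(0.006337780994477418))
slot (array([ 0.61008815, -0.28491317,  0.09811101]), np.float64(0.00069623941726973))
slot ends z.1 [ 0.63468472 -0.28315838  0.096     ] [ 0.58652041 -0.29011037  0.096     ] [ 0.60948388 -0.28487346  0.1       ]
unit [0.55680239 0.4298135  0.11      ]
unit [0.55540733 0.26319171 0.11      ]
unit [0.71670003 0.26476334 0.11      ]
cup,strip [0.41769309 0.0989439  0.064     ]
cup,strip [ 4.60684508e-01 -2.08173562e-04  4.40000000e-02]
```

Unit yaw is about 0, and the handle centre is near (0.516, 0.345, 0.082), which agrees with the front face at x 0.557 less 40 mm. The slot is near (0.610, -0.285, 0.098) with yaw about 8°. Now I move above the handle.

```bash
python3 -m pendant '{"deltas":[[[0.5,1,0,0,0,0.3,-1],[0.5,1,0,0,0,0.3,-1],[0.5,1,0,0,0,0.3,-1],[0.5,1,0,0,0,0.3,-1],[0.5,1,0,0,0,0.3,-1]]]}' && python3 -m pendant '{"deltas":[[[0.5,1,0,0,0,0.3,-1],[0.5,1,0,0,0,0.3,-1],[0.5,1,0,0,0,0.3,-1],[0.5,1,0,0,0,0.3,-1],[0.5,1,0,0,0,0.3,-1]]]}' && python3 -m pendant '{"deltas":[[[0.1,1,0,0,0,0.3,0],[0.1,1,0,0,0,0.3,0],[0.1,1,0,0,0,0.3,0],[0.1,1,0,0,0,0.3,0],[0.1,1,0,0,0,0.3,0.3]]]}' && python3 -m pendant '{"deltas":[[[0.1,1,0,0,0,0.3,0.3],[0.1,1,0,0,0,0.3,0.3],[0.1,1,0,0,0,0.3,0.3],[0.1,1,0,0,0,0.3,0.3],[0.1,1,0,0,0,0.3,0.3]]]}' && python3 -m pendant '{"deltas":[[[0.1,1,0,0,0,0.3,0.3],[0.1,1,0,0,0,0.2,0.3],[0,0,0,0,0,0,0.3],[0,0,0,0,0,0,0.3]]]}'
python3 - <<'E'
from h import *
s=snap('wrist','w1');print(env.observe()['tool_pos'],env.observe()['tcp_rot'],env.observe()['gripper_width'])
t=load('top0');print(proj(s,(.516,.345,.082)),proj(s,(.516,.302,.082)),proj(s,(.516,.388,.082)))
E
```

```text
clock: 0.78
tool_pos: [0.3563, -0.3412, 0.2311]
tcp_rot: [-180.0, -0.0, 40.3]
ft_force: [0.8, -1.5, 0.5]
gripper_width: 0.0857
gripper_force: 0.0
clock: 1.4
tool_pos: [0.4563, -0.1412, 0.2312]
tcp_rot: [-180.0, 0.0, 55.4]
ft_force: [0.6, -0.8, 0.6]
gripper_width: 0.0854
gripper_force: 0.0
clock: 2.02
tool_pos: [0.4758, 0.0586, 0.2312]
tcp_rot: [-180.0, 0.0, 70.4]
ft_force: [1.1, -0.2, -0.6]
gripper_width: 0.0297
gripper_force: 0.0
clock: 2.65
tool_pos: [0.4958, 0.2586, 0.2311]
tcp_rot: [-180.0, 0.0, 85.4]
ft_force: [0.8, 1.0, 0.2]
gripper_width: 0.0301
gripper_force: 0.0
clock: 3.15
tool_pos: [0.5036, 0.3369, 0.2308]
tcp_rot: [-179.9, 0.1, 90.3]
ft_force: [-0.4, -0.5, 0.4]
gripper_width: 0.0297
gripper_force: 0.0
[0.50372199 0.33648683 0.2310357 ] [-1.79963816e+02  4.64528636e-02  9.02164444e+01] 0.02990131756026667
(np.float64(291.5634808022921), np.float64(186.20218602993899)) (np.float64(290.76437484410854), np.float64(229.5505235125257)) (np.float64(292.44028730308514), np.float64(138.6389014441239))
```

View pics/w1.png

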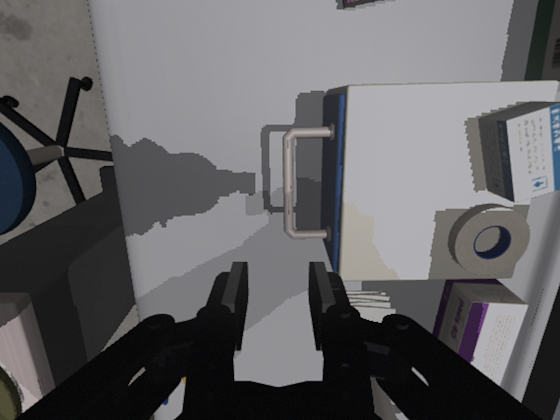

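The wrist view shows the bar from (288,134) to (291,234), middle about (289.5,185), and the fingers at u 240 and 318.

```bash
python3 - <<'E'
from h import *
t=load('top0');s=load('scene0');w=load('w1')
print(tri((t,167.3,226.2),(s,167.2,260),(w,289.5,185)))
for v,u in((136,288.3),(185,289.5),(234,291)):print(atz(w,u,v,.082))
E
```

```text
(array([0.51532145, 0.34312468, 0.08039472]), np.float64(0.003432045844050374))
[0.51233282 0.39025273 0.082     ]
[0.51408281 0.34612935 0.082     ]
[0.51630737 0.29736105 0.082     ]
```

```bash
python3 -m pendant '{"deltas":[[[0.27,0.21,-1,0,0,0,0.3],[0,0,-1,0,0,0,0.3],[0,0,-0.8,0,0,0,0.3],[0,0,-0.4,0,0,0,0.3],[0,0,-0.4,0,0,0,0.3]]]}' && python3 -m pendant '{"deltas":[[[0,0,-0.3,0,0,0,0.3],[0,0,-0.3,0,0,0,0.3],[0,0,0,0,0,0,0.7],[0,0,0,0,0,0,1],[0,0,0,0,0,0,1]]]}'
```

```text
clock: 3.82
tool_pos: [0.5154, 0.3454, 0.0874]
tcp_rot: [179.9, -0.0, 90.2]
ft_force: [0.8, 1.1, -0.8]
gripper_width: 0.0301
gripper_force: 0.0
clock: 4.45
tool_pos: [0.5123, 0.3463, 0.0637]
tcp_rot: [-179.8, -0.1, 90.3]
ft_force: [-8.5, -0.2, 8.2]
gripper_width: 0.0065
gripper_force: 58.6
```

```bash
python3 -m pendant '{"deltas":[[[-0.2,0,0,0,0,0,1],[-0.3,0,0,0,0,0,1],[-0.3,0,0,0,0,0,1],[-0.3,0,0,0,0,0,1],[-0.3,0,0,0,0,0,1]]]}' && python3 -m pendant '{"deltas":[[[-0.3,0,0,0,0,0,1],[-0.3,0,0,0,0,0,1],[-0.3,0,0,0,0,0,1],[-0.1,0,0,0,0,0,1],[-0.05,0,0,0,0,0,1]]]}'
```

```text
clock: 5.08
tool_pos: [0.4582, 0.345, 0.0637]
tcp_rot: [179.9, 0.1, 90.2]
ft_force: [1.8, -4.0, 6.8]
gripper_width: 0.0069
gripper_force: 59.4
clock: 5.7
tool_pos: [0.416, 0.344, 0.0637]
tcp_rot: [180.0, 0.2, 90.2]
ft_force: [1.0, -7.9, 9.2]
gripper_width: 0.0067
gripper_force: 59.7
```

```bash
python3 -m pendant '{"deltas":[[[-0.05,-0.04,0,0,0,0,1],[-0.05,0,0,0,0,0,1],[-0.03,0,0,0,0,0,1],[-0.03,0,0,0,0,0,1],[0,0,0,0,0,0,1]]]}'
```

```text
clock: 6.32
tool_pos: [0.4123, 0.3439, 0.0637]
tcp_rot: [179.7, 0.1, 90.2]
ft_force: [8.0, -3.4, 1.6]
gripper_width: 0.0069
gripper_force: 59.0
```

```bash
python3 -m pendant '{"deltas":[[[0.03,0,0,0,0,0,0.3],[0,0,0,0,0,0,0.3],[0,0,0,0,0,0,0.3],[0,0,0.5,0,0,0,0.3],[0,0,0.7,0,0,0,0.3]]]}' && python3 -m pendant '{"deltas":[[[0,0,1,0,0,-1,0.3],[0,0,1,0,0,-1,0.3],[0,0,1,0,0,-1,0],[0,0,0.6,0,0,-1,0],[0,0,0,0,0,-1,0]]]}' && python3 -m pendant '{"deltas":[[[0,0,0,0,0,-1,0],[0,0,0,0,0,-1,0],[0,0,0,0,0,-1,0],[0,0,0,0,0,-0.9,0],[0,0,0,0,0,0,0]]]}'
python3 - <<'E'
from h import *
snap('wrist','w2');snap('top','t2');snap('scene','s2')
t=load('t2')['pixels'][:,:,::-1]
cv2.imwrite('pics/t2c.png',cv2.resize(t[140:260,110:230],(600,600),interpolation=cv2.INTER_CUBIC))
E
```

```text
clock: 6.95
tool_pos: [0.4104, 0.3436, 0.1108]
tcp_rot: [-179.9, 0.1, 90.3]
ft_force: [0.5, 0.1, 0.5]
gripper_width: 0.0296
gripper_force: 0.0
clock: 7.58
tool_pos: [0.4122, 0.3451, 0.2576]
tcp_rot: [-180.0, -0.2, 39.9]
ft_force: [0.2, -0.4, -0.1]
gripper_width: 0.0427
gripper_force: 0.0
clock: 8.2
tool_pos: [0.4836, 0.1865, 0.2552]
tcp_rot: [-171.3, 0.3, 15.6]
ft_force: [-0.2, 0.3, 0.4]
gripper_width: 0.0427
gripper_force: 0.0
```

View pics/w2.png

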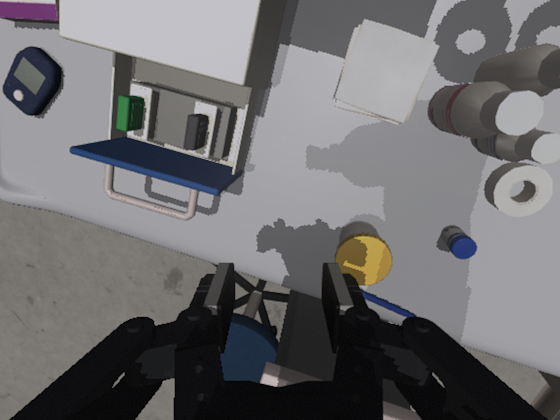

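The view was shifted: TCP is at (0.484,0.187), tilted. The open drawer shows the green head at (130,113) and the grey one at (197,132). I check the joints.

```bash
python3 - <<'E'
from h import *
o=env.observe();print(np.round(o['joints'],1),np.round(o['joint_vel'],1),o['tool_pos'],o['tcp_rot'],o['ft_force'])
E
python3 -m pendant '{"deltas":[[[0,0,0,0,0,0,0],[0,0,0,0,0,0,0]]]}'
python3 - <<'E'
from h import *
o=env.observe();print(np.round(o['joints'],1),np.round(o['joint_vel'],1))
E
```

```text
[ 15.9   8.8 -11.8  69.8   8.7 179.9] [ 1.2  0.2  0.2  0.  -0.  -0.1] [0.48294652 0.18967416 0.25543398] [-171.2993977     0.28511627   15.95723447] [ 0.04600829 -0.00600003 -0.24770845]
clock: 8.6
tool_pos: [0.4829, 0.1902, 0.2555]
tcp_rot: [-171.3, 0.3, 16.0]
ft_force: [0.7, 0.5, -0.0]
gripper_width: 0.043
gripper_force: 0.0
[ 16.    8.8 -11.8  69.8   8.7 179.9] [-0.3  0.   0.1  0.1  0.  -0. ]
```

J6 ran to its limit, since yaw = j1 − j6 + 180, so I use yaw 180 instead (the same grasp). First I get a rough cassette position from this picture.

```bash
python3 - <<'E'
from h import *
w=load('w2')
print(atz(w,128,113,.086),atz(w,197,131,.086),atz(w,156,165,.07), 'handle',atz(w,151,206,.082))
E
python3 -m pendant '{"deltas":[[[0,0,0,0,0,1,-0.5],[0,0,0,-0.78,-0.38,0,-0.5],[0,0,0,0,0,1,-0.5],[0,0,0,0,0,1,-0.5],[0,0,0,0,0,1,-0.5]]]}'
```

```text
[0.50382735 0.37466473 0.086     ] [0.50687103 0.30276942 0.086     ] [0.45503872 0.34669404 0.07      ] handle [0.41220798 0.34003702 0.082     ]
clock: 9.22
tool_pos: [0.4829, 0.19, 0.2555]
tcp_rot: [-180.0, 0.3, 56.3]
ft_force: [0.3, -0.1, -0.3]
gripper_width: 0.0643
gripper_force: 0.0
```

View pics/t2c.png

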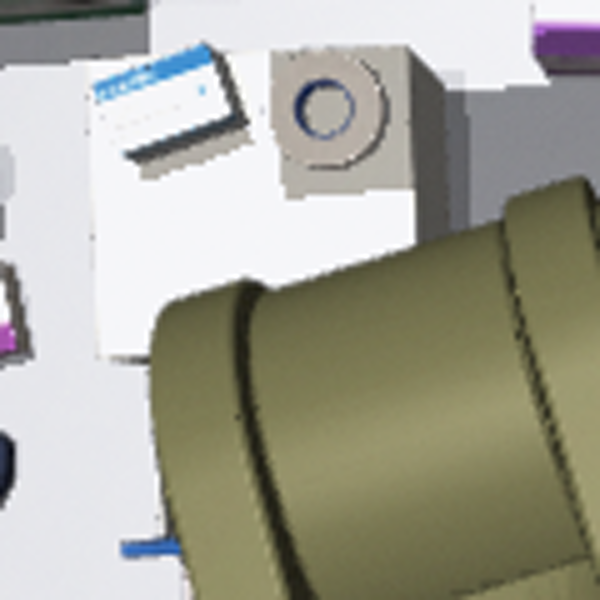

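The top view is blocked by the arm. From the wrist view the check cassette is at about (0.504,0.375) and the grey one at (0.507,0.303), 72 mm apart, which gives a unit yaw of about 2.4° and agrees with the bar. Next I turn to yaw 182 over it.

```bash
python3 -m pendant '{"deltas":[[[0.1,0.5,0,0,0,1,-0.5],[0.1,0.5,0,0,0,1,-0.5],[0.1,0.5,0,0,0,1,-0.5],[0.1,0.5,0,0,0,1,-0.5],[0.1,0.5,0,0,0,1,-0.5]]]}' && python3 -m pendant '{"deltas":[[[0,0.5,0,0,0,1,-0.5],[0,0,0,0,0,1,-0.5],[0,0,0,0,0,1,-0.5],[0,0,0,0,0,1,-0.5],[0,0,0,0,0,1,-0.5]]]}'  && python3 -m pendant '{"deltas":[[[0,0,0,0,0,1,-0.5],[0,0,0,0,0,1,-0.5],[0,0,0,0,0,0.6,-0.5],[0,0,0,0,0,0,-0.5],[0,0,0,0,0,0,-0.5]]]}'
python3 -c "
from h import *
snap('wrist','w3')"
python3 -m pendant '{"deltas":[[[0,0.8,0,0,0,0,-0.5],[0,0.8,0,0,0,0,-0.5],[0,0,-0.5,0,0,0,-0.5],[0,0,0,0,0,0,-0.5],[0,0,0,0,0,0,-0.5]]]}'
python3 -c "
from h import *
snap('wrist','w4')
a,b=[cv2.imread(f'pics/{n}.png') for n in('w3','w4')]
cv2.imwrite('pics/d.png',np.vstack([a,b])[:,:] if 0 else cv2.resize(np.hstack([a[:300,130:430],b[:300,130:430]]),(800,400),interpolation=cv2.INTER_CUBIC))
for n in('w3','w4'):
  w=load(n)
  print(n,proj(w,(.504,.375,.086)),proj(w,(.507,.303,.086)))"
```

```text
clock: 9.85
tool_pos: [0.503, 0.2905, 0.2555]
tcp_rot: [-180.0, 0.3, 106.3]
ft_force: [-0.4, -0.2, 0.3]
gripper_width: 0.064
gripper_force: 0.0
clock: 10.48
tool_pos: [0.5028, 0.3099, 0.2554]
tcp_rot: [-180.0, 0.2, 156.3]
ft_force: [-0.3, -0.2, -0.7]
gripper_width: 0.0639
gripper_force: 0.0
clock: 11.1
tool_pos: [0.503, 0.3095, 0.2555]
tcp_rot: [-180.0, 0.3, -178.2]
ft_force: [-0.2, -0.4, 1.1]
gripper_width: 0.0644
gripper_force: 0.0
clock: 11.78
tool_pos: [0.5033, 0.3729, 0.236]
tcp_rot: [-180.0, 0.3, -178.2]
ft_force: [-0.2, -0.2, 0.0]
gripper_width: 0.064
gripper_force: 0.0
w3 (np.float64(343.8288098470718), np.float64(191.0005685272701)) (np.float64(271.0748155897785), np.float64(191.70731286657883))
w4 (np.float64(279.93791423527364), np.float64(194.23846495609166)) (np.float64(202.65649257453288), np.float64(194.9595372160528))
```

View pics/d.png

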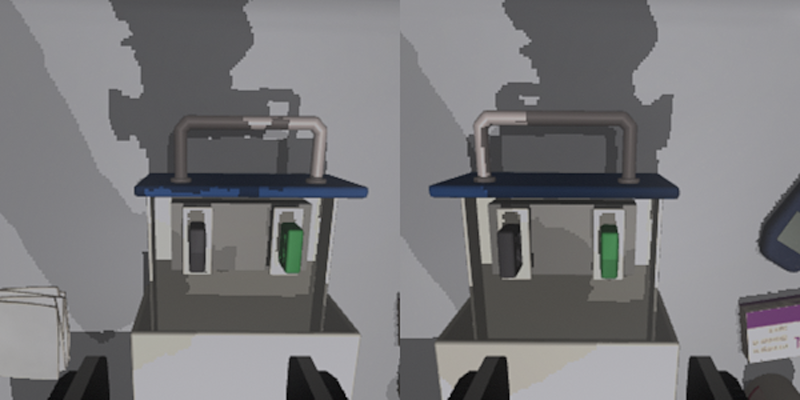

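In the crops (scale 1.333, offset 130 px) the green head spans about (285–302, 223–272) on the left and (602–617, 226–277) on the right. I segment the green for exact centres.

```bash
python3 - <<'E'
from h import *
c=[]
for n in('w3','w4'):
    w=load(n);p=w['pixels'].astype(int);m=((p[:,:,1]>1.5*p[:,:,0])&(p[:,:,1]>1.4*p[:,:,2])&(p[:,:,1]>40)).astype(np.uint8)
    k,l,st,ce=cv2.connectedComponentsWithStats(m);
    for i in range(1,k):
        if st[i,4]>100: print(n,st[i],ce[i])
    i=max(range(1,k),key=lambda i:st[i,4] if st[i,1]<230 else 0)
    x,y,ww,hh,_=st[i]; r=cv2.minAreaRect(np.argwhere(l==i)[:,::-1].astype(np.float32));print(r, w['pixels'][y+4:y+hh:6,x+ww//2].tolist())
    c.append((w,x,y,ww,hh))
a,b=c
print('far-bottom edge (max x)',[ [atz(w,x,y+hh,.086).round(4),atz(w,x+ww,y+hh,.086).round(4)] for w,x,y,ww,hh in c])
print('top',[ [atz(w,x,y,.086).round(4),atz(w,x+ww,y,.086).round(4)] for w,x,y,ww,hh in c])
print(tri((a[0],a[1]+a[3]/1,a[2]+a[4]),(b[0],b[1]+b[3],b[2]+b[4])))
E
```

```text
w3 [342 172  15  32 379] [349.52242744 187.37467018]
((348.733642578125, 187.4303436279297), (13.489825248718262, 31.868581771850586), 5.19442892074585) [[72, 131, 83], [71, 130, 82], [71, 129, 81], [69, 128, 80], [68, 126, 78]]
w4 [281 174  13  34 411] [286.63746959 190.27737226]
((287.0, 190.5), (33.0, 12.0), 90.0) [[72, 132, 83], [73, 132, 83], [74, 134, 84], [64, 113, 73], [63, 113, 72]]
far-bottom edge (max x) [[array([0.5175, 0.3745, 0.086 ]), array([0.5171, 0.3895, 0.086 ])], [array([0.5175, 0.3765, 0.086 ]), array([0.5171, 0.3887, 0.086 ])]]
top [[array([0.485 , 0.3714, 0.086 ]), array([0.4845, 0.3859, 0.086 ])], [array([0.4848, 0.3753, 0.086 ]), array([0.4844, 0.3872, 0.086 ])]]
(array([0.51582761, 0.38850435, 0.08986849]), np.float64(2.678161496233985e-05))
```

Head top: x 0.485–0.517, y 0.376–0.388, triangulated height about 0.09 against 0.086 in the text. Its size is 33 x 12 mm, so the centre is (0.501, 0.382), consistent with the handle plus 36 mm. I descend to TCP z 0.060 and grip.

```bash
python3 -m pendant '{"deltas":[[[-0.05,0.23,-1,0,0,0,-0.2],[0,0,-1,0,0,0,-0.2],[0,0,-0.8,0,0,0,-0.2],[0,0,-0.5,0,0,0,-0.2],[0,0,-0.4,0,0,0,-0.2]]]}' && python3 -m pendant '{"deltas":[[[0,0,-0.4,0,0,0,-0.2],[0,0,-0.3,0,0,0,-0.2],[0,0,0,0,0,0,0],[0,0,0,0,0,0,0.4],[0,0,0,0,0,0,1]]]}' && python3 -m pendant '{"deltas":[[[0,0,0,0,0,0,1],[0,0,0,0,0,0,1],[0,0,0,0,0,0,1]]]}'
```

```text
clock: 12.45
tool_pos: [0.5016, 0.3821, 0.0874]
tcp_rot: [180.0, 0.3, -178.2]
ft_force: [-0.2, 0.2, 0.5]
gripper_width: 0.0513
gripper_force: 0.0
clock: 13.08
tool_pos: [0.5017, 0.3826, 0.0603]
tcp_rot: [180.0, 0.3, -178.1]
ft_force: [0.2, -0.5, 2.4]
gripper_width: 0.011
gripper_force: 60.6
clock: 13.45
tool_pos: [0.5018, 0.3826, 0.0603]
tcp_rot: [180.0, 0.3, -178.1]
ft_force: [-0.1, -0.9, 6.4]
gripper_width: 0.0112
gripper_force: 61.0
```

Gripped at 11 mm. Lift, then carry towards the slot, stopping short to look.

```bash
python3 -m pendant '{"deltas":[[[0,0,0.3,0,0,0,1],[0,0,0.6,0,0,0,1],[0,0,0.8,0,0,0,1],[0,0,0.8,0,0,0,1],[0,0,0.8,0,0,0,1]]]}' && python3 -m pendant '{"deltas":[[[0,0,0.8,0,0,0,1],[0,-0.3,0.2,0,0,0,1],[0.1,-0.6,0,0,0,0.1,1],[0.2,-0.8,0,0,0,0.1,1],[0.2,-1,0,0,0,0.1,1]]]}' && python3 -m pendant '{"deltas":[[[0.2,-1,0,0,0,0.1,1],[0.2,-1,0,0,0,0.1,1],[0.2,-1,0,0,0,0.1,1],[0.2,-1,0,0,0,0,1],[0.2,-1,0,0,0,0,1]]]}' && python3 -m pendant '{"deltas":[[[0.2,-1,0,0,0,0,1],[0.2,-1,0,0,0,0,1],[0.2,-1,0,0,0,0,1],[0.2,-1,0,0,0,0,1],[0.2,-1,0,0,0,0,1]]]}' && python3 -m pendant '{"deltas":[[[0.2,-0.8,0,0,0,0,1],[0.2,-0.8,0,0,0,0,1],[0,-0.3,0,0,0,0,1],[0,0,0,0,0,0,1],[0,0,0,0,0,0,1]]]}'
python3 -c "
from h import *
w=snap('wrist','w5');print(proj(w,(.61,-.285,.1)),env.observe()['tool_pos'])"
python3 -m pendant '{"deltas":[[[0,-0.7,0,0,0,0,1],[0,-0.8,0,0,0,0,1],[0,0,0,0,0,0,1],[0,0,0,0,0,0,1],[0,0,0,0,0,0,1]]]}'
python3 -c "
from h import *
w=snap('wrist','w6');print(proj(w,(.61,-.285,.1)))
a,b=[cv2.imread(f'pics/{n}.png') for n in('w5','w6')]
cv2.imwrite('pics/e.png',cv2.resize(np.hstack([a[60:360,130:430],b[60:360,130:430]]),(800,400),interpolation=cv2.INTER_CUBIC))"
```

```text
clock: 14.08
tool_pos: [0.5009, 0.3822, 0.1928]
tcp_rot: [-180.0, 0.2, -178.1]
ft_force: [0.8, 0.4, -0.4]
gripper_width: 0.0112
gripper_force: 60.2
clock: 14.7
tool_pos: [0.5206, 0.2727, 0.2302]
tcp_rot: [-179.9, 0.2, -175.1]
ft_force: [0.5, -0.1, -0.8]
gripper_width: 0.011
gripper_force: 60.3
clock: 15.32
tool_pos: [0.5602, 0.0723, 0.2303]
tcp_rot: [-180.0, 0.1, -172.2]
ft_force: [0.7, -0.2, -0.2]
gripper_width: 0.011
gripper_force: 60.3
clock: 15.95
tool_pos: [0.6001, -0.1274, 0.2302]
tcp_rot: [180.0, 0.1, -172.2]
ft_force: [1.0, -0.0, -0.3]
gripper_width: 0.0111
gripper_force: 60.3
clock: 16.58
tool_pos: [0.6167, -0.2007, 0.2313]
tcp_rot: [180.0, 0.2, -172.1]
ft_force: [-0.4, -0.1, -1.1]
gripper_width: 0.0111
gripper_force: 60.3
(np.float64(181.3892277274249), np.float64(179.03662582065894)) [ 0.61693914 -0.20054527  0.23143514]
clock: 17.25
tool_pos: [0.6174, -0.2604, 0.2316]
tcp_rot: [180.0, 0.3, -172.1]
ft_force: [-0.2, 0.2, -1.3]
gripper_width: 0.0109
gripper_force: 60.3
(np.float64(250.77012395162438), np.float64(187.37324801592968))
```

View pics/e.png

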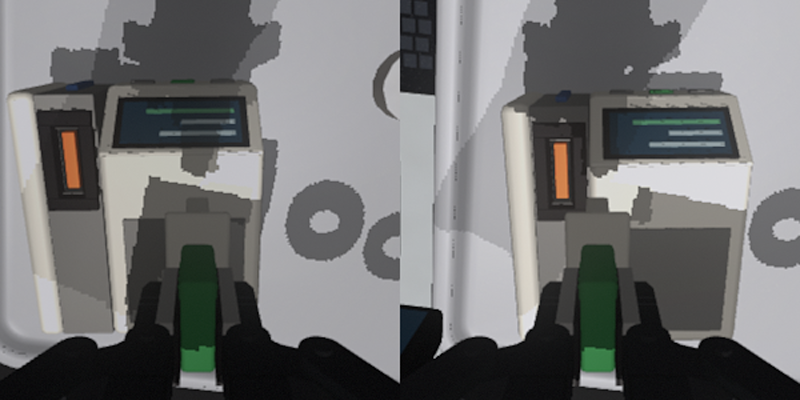

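The slot with its orange carriage is at about crop (70,160) and (561,170), giving (182,180) and (251,187) in full pixels. The cassette sits symmetrically between the fingers. I segment the orange.

```bash
python3 - <<'E'
from h import *
c=[]
for n in('w5','w6'):
    w=load(n);p=w['pixels'].astype(int);m=((p[:,:,0]>1.5*p[:,:,1])&(p[:,:,0]>1.8*p[:,:,2])&(p[:,:,0]>100)).astype(np.uint8)
    k,l,st,ce=cv2.connectedComponentsWithStats(m);i=1+np.argmax(st[1:,4]);print(n,st[i],ce[i])
    r=cv2.minAreaRect(np.argwhere(l==i)[:,::-1].astype(np.float32));print(r)
    q=np.argwhere(l==i);
    for v in (q[:,0].min()+5,q[:,0].max()-5):
        u=q[q[:,0]==v][:,1].mean();print('  end',atz(w,u,v,.094).round(4))
    print(atz(w,*ce[i],.094).round(4),np.round(ce[i],1))
    c.append((w,*ce[i]))
    x,y=map(int,ce[i]); 
    print('row',p[y,x-22:x+23].sum(1).tolist()); print('col',p[y-40:y+41:1,x].sum(1).tolist())
print(tri(*c))
E
```

```text
w5 [176 159  14  42 416] [182.84855769 179.42788462]
((182.89024353027344, 179.51220703125), (42.07442092895508, 9.82840633392334), 83.6598129272461)
  end [ 0.5983 -0.2871  0.094 ]
  end [ 0.6259 -0.2832  0.094 ]
[ 0.6118 -0.2853  0.094 ] [182.8 179.4]
row [346, 188, 107, 116, 117, 123, 121, 120, 120, 125, 105, 86, 93, 89, 83, 146, 147, 106, 245, 338, 353, 354, 355, 358, 361, 363, 372, 286, 155, 123, 100, 111, 129, 123, 129, 125, 125, 125, 128, 132, 111, 75, 269, 345, 352]
col [325, 330, 338, 276, 87, 112, 119, 115, 119, 120, 119, 123, 122, 124, 115, 85, 143, 175, 138, 155, 270, 360, 360, 358, 355, 354, 356, 357, 357, 354, 358, 357, 356, 353, 356, 354, 355, 356, 354, 353, 355, 356, 356, 353, 353, 359, 356, 353, 356, 357, 356, 356, 355, 355, 358, 356, 357, 356, 357, 363, 368, 322, 179, 124, 138, 199, 202, 82, 90, 92, 108, 126, 128, 126, 122, 121, 123, 116, 154, 267, 332]
w6 [245 167  12  42 424] [250.56839623 187.44339623]
((250.51919555664062, 187.517822265625), (41.3420295715332, 10.104183197021484), 87.87889862060547)
  end [ 0.598  -0.2875  0.094 ]
  end [ 0.626 -0.283  0.094]
[ 0.6117 -0.2855  0.094 ] [250.6 187.4]
row [455, 396, 301, 186, 168, 172, 175, 170, 171, 171, 170, 157, 132, 120, 120, 122, 138, 132, 316, 414, 415, 415, 414, 419, 419, 421, 421, 306, 152, 145, 119, 119, 136, 165, 168, 165, 168, 171, 140, 110, 106, 99, 321, 406, 320]
col [173, 248, 322, 362, 330, 104, 133, 154, 156, 156, 155, 156, 158, 150, 144, 146, 100, 268, 324, 142, 238, 368, 423, 411, 411, 411, 415, 414, 415, 414, 416, 415, 415, 416, 415, 416, 417, 417, 414, 417, 414, 417, 420, 417, 417, 417, 418, 420, 419, 418, 417, 417, 419, 419, 419, 418, 418, 419, 419, 421, 433, 360, 163, 155, 199, 209, 128, 115, 116, 128, 150, 169, 169, 168, 168, 164, 167, 154, 229, 353, 398]
(array([ 0.61198093, -0.28549459,  0.09331596]), np.float64(4.992245503248363e-05))
```

Orange top triangulates to (0.612, -0.2855, 0.093), where 0.094 is expected, with yaw about 8.5°. The cassette sits about 1 mm to -x of the TCP, so the target TCP is (0.613, -0.285). I go down to just above the rim, then insert slowly.

```bash
python3 -m pendant '{"deltas":[[[-0.11,-0.61,0,0,0,0.05,1],[0,0,-0.8,0,0,0,1],[0,0,-0.7,0,0,0,1],[0,0,-0.4,0,0,0,1],[0,0,0,0,0,0,1]]]}' && python3 -m pendant '{"deltas":[[[0,0,-0.1,0,0,0,1],[0,0,-0.1,0,0,0,1],[0,0,-0.1,0,0,0,1],[0,0,0,0,0,0,1]]]}'
```

```text
clock: 17.92
tool_pos: [0.6122, -0.2853, 0.1544]
tcp_rot: [179.9, 0.1, -171.6]
ft_force: [0.5, 0.3, -0.7]
gripper_width: 0.0108
gripper_force: 60.3
clock: 18.42
tool_pos: [0.6127, -0.286, 0.1433]
tcp_rot: [180.0, 0.2, -171.6]
ft_force: [0.0, 0.0, -1.0]
gripper_width: 0.011
gripper_force: 60.3
```

```bash
python3 -m pendant '{"deltas":[[[0,0,-0.1,0,0,0,1],[0,0,-0.1,0,0,0,1],[0,0,-0.1,0,0,0,1],[0,0,0,0,0,0,1]]]}'
```

```text
clock: 18.92
tool_pos: [0.613, -0.2862, 0.1313]
tcp_rot: [-180.0, 0.3, -171.6]
ft_force: [0.4, -0.6, 1.8]
gripper_width: 0.0108
gripper_force: 60.6
```

The force is the spring only, with no side load, so the blade is in. Pushing home.

```bash
python3 -m pendant '{"deltas":[[[0,0,-0.12,0,0,0,1],[0,0,-0.12,0,0,0,1],[0,0,-0.12,0,0,0,1],[0,0,-0.1,0,0,0,1],[0,0,0,0,0,0,1]]]}'&& python3 -m pendant '{"deltas":[[[0,0,-0.05,0,0,0,1],[0,0,-0.04,0,0,0,1],[0,0,0,0,0,0,1],[0,0,0,0,0,0,1]]]}'
```

```text
clock: 19.55
tool_pos: [0.613, -0.2862, 0.1129]
tcp_rot: [-180.0, 0.3, -171.6]
ft_force: [0.3, -0.6, 3.1]
gripper_width: 0.0104
gripper_force: 60.8
clock: 20.05
tool_pos: [0.613, -0.2861, 0.1096]
tcp_rot: [-180.0, 0.3, -171.6]
ft_force: [1.1, -0.5, 4.1]
gripper_width: 0.0107
gripper_force: 60.8
```

```bash
python3 -m pendant '{"deltas":[[[0,0,-0.03,0,0,0,1],[0,0,0,0,0,0,1]]]}';python3 -m pendant '{"deltas":[[[0,0,-0.025,0,0,0,1],[0,0,0,0,0,0,1]]]}'
```

```text
clock: 20.3
tool_pos: [0.613, -0.2861, 0.1084]
tcp_rot: [-180.0, 0.3, -171.6]
ft_force: [1.1, -1.3, 3.7]
gripper_width: 0.0106
gripper_force: 60.9
clock: 20.55
tool_pos: [0.613, -0.2862, 0.1083]
tcp_rot: [-180.0, 0.3, -171.6]
ft_force: [-0.9, 0.1, 9.2]
gripper_width: 0.011
gripper_force: 61.8
```

The collar met the rim at TCP z 0.1083, where 0.108 was expected. One more small push, then a check of cassette, drawer and bystanders.

```bash
python3 -m pendant '{"deltas":[[[0,0,-0.02,0,0,0,1],[0,0,0,0,0,0,1],[0,0,0,0,0,0,1],[0,0,0,0,0,0,1]]]}'
python3 -c "
from h import *
snap('wrist','w7');snap('top','t7');
t=cv2.imread('pics/t7.png');w=cv2.imread('pics/w7.png')
im=np.hstack([cv2.resize(t[130:270,110:310],(400,280),interpolation=cv2.INTER_CUBIC),cv2.resize(w,(373,280))])
cv2.imwrite('pics/f.png',im)"
```

```text
clock: 21.05
tool_pos: [0.6131, -0.2862, 0.1083]
tcp_rot: [-180.0, 0.3, -171.6]
ft_force: [-1.6, -0.5, 13.5]
gripper_width: 0.0109
gripper_force: 62.5
```

View pics/f.png

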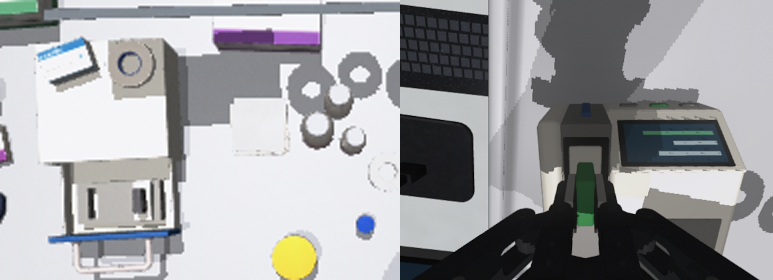

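In the picture the drawer is fully out with the grey cassette in its pocket. The cup at (294,258) and the strip tube at (365,225) are in place, and the cassette is seated in the slot, held at 13.5 N. I hand in.

```bash
python3 -c "
from h import *
t=load('t7');print(atz(t,166,265.5,.082));print(env.sign_off())"
```

```text
[0.40966337 0.34439544 0.082     ]
the job is handed in; nothing more can be done
None
```

I handed the job in at about 21 s: the drawer is out at its stop, the check cassette is gripped and held home in the slot at about 13.5 N, the grey cassette is in its pocket, and the cup and strip tube are undisturbed; the hand-in returned no verdict.

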